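# Sweep the loose jar lids into the lid fence

## Robot

A 6-joint arm with a two-finger parallel gripper is mounted at the origin on the work surface. World frame = base frame: x ahead of the robot, y to its left, z up, the work surface at z = 0. Lengths are in m, angles in rad, forces in N, time in s.
With the tool pointing down it reaches from about 0.35 to 0.775 m from the base axis. Payload 5.5 kg.
Tool frame: the origin (TCP) lies between the finger pads; the fingertips stand 11 mm ahead of it and the grasp point (between the pads) lies 8 mm behind it (tips_ahead is the distance from the TCP to the fingertips, in m); z points along the fingers, y is the line along which they close (so a half turn about z gives the same grasp; the last joint's range is limited). The gripper opens to 85 mm and grips with 20 to 120 N. Pads are 22 mm wide; open, the fingers measure 114 mm over their backs; the gripper's body (76 mm by 85 mm) begins 54 mm behind the grasp point. The pads swing forward as they close: fully open they stand 13 mm farther back than shut.
Start: joints at [-1.367, 0.313, 0.046, 1.304, 0, 1.431], TCP at [0.194, -0.541, 0.242] pointing down, gripper open.
Joint ranges: [-2.76, 2.76], [-0.86, 1.69], [-1.03, 1.26], [-2.2, 2.34], [-1.47, 1.5], [-3.14, 3.14]. Speed limits (rad/s): [2.57, 2.57, 3.14, 3.14, 3.14, 3.14].

## Interface

Orientations are given as a unit quaternion [w, x, y, z].
In Python, from workcell import * gives the robot as it stands. The module is installed in compiled form; this text tells all that it offers.
- The arm moves only by the tool jog_arm, never from a script. Its argument "moves" is a list of rows, each an object with "fingers": the closure, from 0 (fully open) to 1 (shut); "slide": the shift along the tool's x, y, z in mm, a list of three; "angular": the turn, a rotation vector about the tool's x, y, z in degrees, a list of three. A call has 1 to 10 rows; each row is the pose to reach, as a shift and turn from the pose commanded when the call began, along the tool's axes at that moment; what a row does not reach only later rows make up. A row lasts 1/12 s, in which the tool goes at most 41.7 mm and 7.16 degrees, less where a joint would pass 70% of its speed; a pose out of reach is approached as far as the arm can. A call with a gripper value outside its range is refused whole. The fingers move at their own pace and stop on an object; "squeeze" is the grip in N (left out, the last holds). Time passes only in rows, so rows that repeat a pose let the fingers close. It gives the time, the measured TCP pose, the force, the opening and the grip force at its end, in the units of the state.
- get_state(): the state, without advancing time (a new reading comes with each control period).
- read_camera(name): name is "scene" or "top"; returns a dict with "color" (480x640x3 uint8, red, green, blue), "fovy" (degrees; the focal length in pixels is half the picture's height over the tangent of half this angle, whatever the lens; pixels are square), "cx", "cy" (the principal point, pixels), "world_from_camera" (4x4, takes a point from camera to world coordinates). Camera axes: x right, y down, z forward; pixel columns grow to the right and rows downward; lengths in m; the calibration is good to about 2 mm. A picture is of the moment at which its call begins. There is no depth.
- hand_in(): hands the job in; it is judged then, once.
Trained networks look in a picture, given as the dict that the camera call returned (one of the last four; its "shot" number tells which), for a name from the list of things; names that differ only in an ending like _2 or _b are one class to them, and where a whole thing is asked for, a point or a joint stands for the part that bears it (a point fixed in the world has none). Each returns a list of dicts, best first, with "p" (0 to 1); they miss things now and then, are a little off and sometimes report something else, mostly with a low value. They report only what shows in the picture. A call takes as long as a camera call. They do not tell look-alikes from the thing itself.
- look_for(target, picture): "point" ([column, row] in pixels, amid what is visible of it).
- tip_of(target, picture): "point" ([column, row] in pixels: a listed point, or the origin of a listed thing).
The state is a dict: "clock": time; "joint_pos": joint angles; "qvel": joint speeds; "tau": joint torques, N m; "tcp_pos": TCP position; "orientation": TCP orientation; "wrist_force": force on the tool from outside, world axes, zero at the start; "ft_torque": the same for the moment, N m; "finger_gap": finger opening in m; "grip_force": force on a finger pad.
Only numpy, scipy, OpenCV 4.12 (cv2) and the standard library are available. Lean on these libraries where they do the work, as an engineer would, in place of code of your own. Each camera call takes 0.05 s, during which the arm holds its last target. There are 200 camera calls.

## Task

Three loose black jar lids lie scattered over the packing table: with the fingers, sweep them gently along the table top into the white three-sided fence until all three lie flat and wholly inside it, side by side and not on top of one another. Only push the lids, do not pick them up or press hard on them, and leave the filled jars that stand among them, and everything else on the table, where they are.

Things in the scene. Friction and masses are not known exactly. Their poses are not given: they have to be found in the camera images.
- lid1: a loose black jar lid, a flat disc 63 mm across and 12 mm high, about 20 g, lying on the steel table and free to slide; one of three alike. Origin at the centre of its underside, z up.
- lid2: a loose black jar lid, a flat disc 63 mm across and 12 mm high, about 20 g, lying on the steel table and free to slide; one of three alike. Origin at the centre of its underside, z up.
- lid3: a loose black jar lid, a flat disc 63 mm across and 12 mm high, about 20 g, lying on the steel table and free to slide; one of three alike. Origin at the centre of its underside, z up.
- jar_a: a full squat glass jar with red lentils, closed with the same black lid: 64 mm across, 55 mm high in all, about 200 g, loose, standing upright among the lids; to be left where it is. Origin at the centre of its underside.
- jar_b: a full squat glass jar with pale beans, closed with the same black lid: 64 mm across, 55 mm high in all, about 200 g, loose, standing upright among the lids; to be left where it is. Origin at the centre of its underside.
- fence: the lid fence: fixed white plastic walls round three sides of a rectangle, no floor, no roof, so lids slide in from the open side. Inside 180 mm wide, 150 mm deep; walls 8 mm thick, 30 mm high. Origin on the table, mid open side, level with the side walls' ends; x points inwards (back wall's inner face at x = 150 mm), y along the open side (side walls' inner faces at y = -90 and +90 mm).
- tall_jar: a full tall glass jar, 76 mm across and 113 mm high, at the far side of the table; to be left alone. Origin at the centre of its underside.
- bowl: a wooden bowl, 100 mm across and 45 mm high, at the far side; to be left alone. Origin at the centre of its underside.
- packet: an upright paper packet, 60 x 90 mm and 120 mm high, at the far side; to be left alone. Origin at the centre of its underside.
Things that resemble listed ones, but are neither listed nor needed, are in the scene too. What is shaped like the lid1 but orange or purple is not meant.

How it is judged:
By the outcome, as a careful person would: the job done as asked, in the order asked, and still so for the second after the job is handed in, with the robot touching nothing.
It also fails if it takes over 72 s, if anything falls off the work surface, if the arm or the gripper's body presses on something with over 40 N, if the wrist force passes 120 N, or if a joint passes its speed limit or range.

## Working session

There is one attempt and no reset: what is moved stays moved. The work goes in short steps, Python scripts to look and compute and a tool call to move; the robot and the scene stay as the last step left them, time stands still between calls to the robot, and variables do not carry over. Pictures are saved under pics/ and viewed, at most 10 in all, crops included, and the job is handed in when it is done.

Besides the shell and the picture viewer there is one more tool, called after "Call:" in YAML: its name, and indented under it one key for each argument. jog_arm: Moves the arm, as the interface text tells. Its arguments: {"type":"object","properties":{"moves":{"type":"array","items":{"type":"object","properties":{"fingers":{"type":"number"},"slide":{"type":"array","items":{"type":"number"}},"angular":{"type":"array","items":{"type":"number"}}}}},"squeeze":{"type":"number"}},"required":["moves"]}

```bash
mkdir -p pics; cat > h.py <<'E'
from workcell import *
import numpy as np, cv2
def proj(pic,pt,z):
    f=240/np.tan(np.radians(pic["fovy"])/2); T=np.array(pic["world_from_camera"])
    d=T[:3,:3]@np.array([(pt[0]-pic["cx"])/f,(pt[1]-pic["cy"])/f,1]); o=T[:3,3]
    return (o+d*(z-o[2])/d[2])[:2]
def pix(pic,P):
    f=240/np.tan(np.radians(pic["fovy"])/2); T=np.linalg.inv(np.array(pic["world_from_camera"]))
    c=T[:3,:3]@np.array(P)+T[:3,3]; return c[:2]/c[2]*f+[pic["cx"],pic["cy"]]
E
python3 - <<'E'
from h import *
for n in("top","scene"):
    p=read_camera(n); cv2.imwrite(f"pics/{n}0.png",p["color"][:,:,::-1])
    print(n,p["fovy"],np.round(p["world_from_camera"],3).tolist())
    for t in("lid1","jar_a","fence"):
        for r in look_for(t,p): print(t,np.round(r["point"]),round(r["p"],2),np.round(proj(p,r["point"],.012 if t=="lid1" else .03),3))
    for r in tip_of("fence",p): print("tip",r["point"],r["p"],proj(p,r["point"],0))
print(get_state())
E
```

```text
top 44.82619111112254 [[0.035, -0.972, 0.23, 0.341], [-0.999, -0.033, 0.013, -0.094], [-0.005, -0.231, -0.973, 1.087], [0.0, 0.0, 0.0, 1.0]]
lid1 [337. 365.] 0.82 [ 0.338 -0.121]
lid1 [424. 260.] 0.81 [ 0.535 -0.278]
lid1 [462. 214.] 0.72 [ 0.625 -0.351]
lid1 [381. 199.] 0.65 [ 0.651 -0.196]
lid1 [335. 259.] 0.6 [ 0.531 -0.112]
lid1 [294. 311.] 0.6 [ 0.432 -0.038]
jar_a [289. 190.] 0.69 [ 0.658 -0.02 ]
jar_a [374. 317.] 0.68 [ 0.424 -0.184]
fence [ 96. 252.] 0.75 [0.526 0.331]
tip [372.1, 318.0] 0.3 [ 0.42491581 -0.18304535]
scene 44.395016904692 [[0.257, 0.698, -0.669, 1.408], [0.966, -0.18, 0.183, -0.305], [0.007, -0.694, -0.72, 0.947], [0.0, 0.0, 0.0, 1.0]]
lid1 [276. 191.] 0.88 [ 0.351 -0.12 ]
lid1 [219. 262.] 0.83 [ 0.545 -0.287]
lid1 [274. 294.] 0.8 [ 0.659 -0.19 ]
lid1 [190. 301.] 0.76 [ 0.634 -0.357]
lid1 [317. 212.] 0.56 [ 0.445 -0.044]
lid1 [299. 249.] 0.55 [ 0.55  -0.113]
jar_a [257. 210.] 0.81 [ 0.425 -0.18 ]
jar_a [352. 276.] 0.74 [ 0.668 -0.028]
fence [470. 201.] 0.83 [0.518 0.306]
fence [317. 213.] 0.31 [ 0.467 -0.05 ]
{'clock': 0.5, 'joint_pos': array([-1.36658848e+00,  3.13245401e-01,  4.60610191e-02,  1.30361704e+00,
        7.44890068e-06,  1.43121597e+00]), 'qvel': array([-7.29434268e-04, -5.08085285e-05, -9.67805691e-04, -4.50906169e-04,
        8.79895937e-04, -1.02155828e-03]), 'tau': array([-1.60760079e-03, -4.79992461e+01,  2.98538536e+01,  1.82479544e-03,
       -1.16643023e-04,  5.67396903e-07]), 'tcp_pos': array([ 0.1938138 , -0.54136665,  0.24228136]), 'orientation': array([-2.66653128e-06,  9.85262551e-01,  1.71048842e-01,  3.64020008e-06]), 'wrist_force': array([-0.14568484, -0.86046538, -0.20696738]), 'ft_torque': array([ 0.00786913, -0.01530935,  0.00477458]), 'grip_force': 0.0, 'finger_gap': 0.08550424898764132}
```

View pics/top0.png

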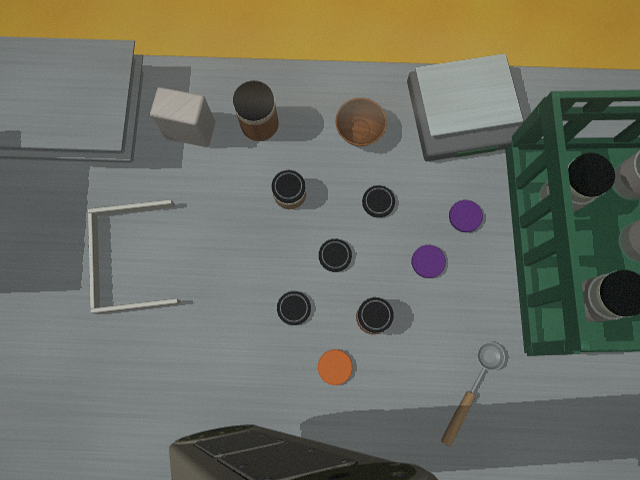

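View pics/scene0.png

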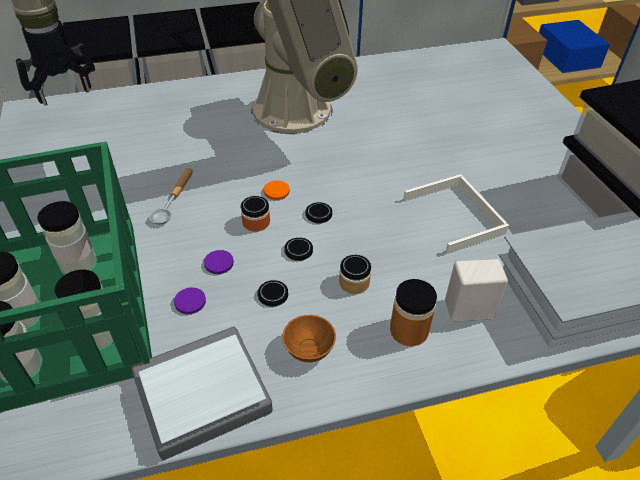

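Top view: black lids at (378,201), (335,255), (294,308). The jars are at (289,190) and (375,316). The fence opens to the right (-y), with its wall ends at (172,203) and (177,301). Orange and purple discs are decoys.

```bash
cat >> h.py <<'E'
def lids(p,z=.008,lo=150,hi=1600,thr=70):
    g=p["color"].max(2); m=(g<thr).astype(np.uint8); m=cv2.morphologyEx(m,cv2.MORPH_CLOSE,np.ones((5,5)))
    n,_,s,c=cv2.connectedComponentsWithStats(m)
    return [(np.round(c[i]),s[i].tolist()[2:],np.round(proj(p,c[i],z),4)) for i in range(1,n) if lo<s[i][4]<hi and .5<s[i][2]/s[i][3]<2]
E
python3 - <<'E'
from h import *
for n in("top","scene"):
    p=read_camera(n); print(n)
    for l in lids(p): print(*l)
    g=p["color"]; m=((g.min(2)>150)).astype(np.uint8)
    k,lab,s,c=cv2.connectedComponentsWithStats(m)
    for i in range(1,k):
        if s[i][4]>60: 
            ct=cv2.findContours((lab==i).astype(np.uint8),0,2)[0][0]
            print("white",s[i].tolist(),c[i]); 
            if n=="top" and c[i][0]<200 or n=="scene" and 400<c[i][0]<520:
                a=cv2.approxPolyDP(ct,3,True)[:,0]; print([(q.tolist(),np.round(proj(p,q,.03),3).tolist()) for q in a])
    if n=="top": cv2.imwrite("pics/fence.png",cv2.resize(g[190:330,70:210,::-1],None,fx=4,fy=4,interpolation=2))
E
```

```text
top
[289. 188.] [34, 39, 1001] [ 0.6675 -0.0181]
[378. 201.] [33, 33, 829] [ 0.6473 -0.191 ]
[335. 255.] [33, 33, 865] [ 0.5393 -0.1106]
[294. 308.] [34, 34, 912] [ 0.438  -0.0374]
[375. 315.] [36, 36, 995] [ 0.4303 -0.1882]
white [416, 55, 107, 80, 5726] [468.98061474  94.95197345]
white [151, 90, 50, 34, 977] [176.1555783  106.25997953]
[([156, 97], [0.84, 0.252]), ([151, 113], [0.805, 0.258]), ([193, 123], [0.787, 0.174]), ([200, 96], [0.845, 0.165]), ([183, 107], [0.82, 0.196]), ([181, 104], [0.826, 0.201]), ([192, 95], [0.846, 0.181]), ([165, 90], [0.855, 0.235])]
white [88, 200, 83, 12, 246] [129.3699187  205.65447154]
[([170, 200], [0.63, 0.204]), ([88, 211], [0.603, 0.356])]
white [88, 213, 89, 99, 558] [111.1344086  282.13978495]
[([88, 213], [0.6, 0.356]), ([91, 311], [0.417, 0.327]), ([176, 301], [0.441, 0.175]), ([93, 309], [0.421, 0.324])]
scene
[521.   9.] [56, 37, 272] [-0.4054  0.9408]
[334.  78.] [40, 45, 1244] [-0.1211  0.1589]
[604. 173.] [77, 84, 1555] [0.4833 0.6922]
[254. 206.] [28, 22, 472] [ 0.3859 -0.1801]
[318. 212.] [26, 20, 438] [ 0.4439 -0.0396]
[298. 249.] [29, 23, 527] [ 0.5453 -0.1123]
[355. 267.] [31, 25, 612] [ 0.6273 -0.0075]
[ 76. 283.] [47, 28, 930] [ 0.5252 -0.5795]
[416. 297.] [41, 36, 1155] [0.7351 0.0879]
[272. 293.] [30, 26, 632] [ 0.6531 -0.1927]
white [126, 38, 514, 425, 97999] [388.32462576 233.74327289]
white [0, 69, 265, 109, 15103] [124.29417996 120.23061643]
white [287, 110, 42, 19, 152] [310.63157895 119.44736842]
white [71, 156, 19, 15, 196] [ 80.33673469 163.14795918]
white [43, 161, 16, 16, 172] [ 49.94186047 168.76162791]
white [92, 209, 15, 12, 118] [ 98.94067797 214.88135593]
white [153, 212, 14, 11, 116] [159.29310345 216.77586207]
white [5, 230, 15, 8, 75] [ 12.08 233.88]
white [139, 335, 127, 108, 7972] [199.68552434 387.37957852]
white [0, 385, 146, 95, 10200] [ 67.75137255 438.2645098 ]
```

View pics/fence.png

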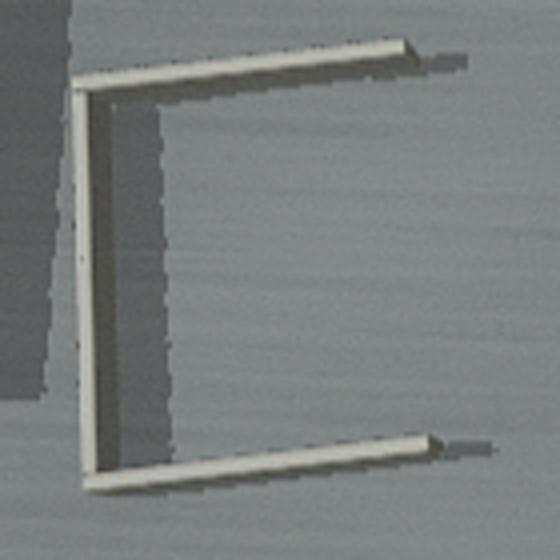

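```bash
cat >> h.py <<'E'
def here():
    s=get_state(); q=s["orientation"]; return np.array(s["tcp_pos"]),np.degrees(2*np.arctan2(q[2],q[1]))
def plan(wps,start=None):
    """wps: (x,y,z,phi,nrows) TCP waypoints; prints slide/turn rows in the tool frame"""
    p0,f0=start or here(); f0=(f0+180)%360-180; c,s=np.cos(np.radians(f0)),np.sin(np.radians(f0)); R=np.array([[c,s,0],[s,-c,0],[0,0,-1]])
    a=np.r_[p0,f0]; i=0
    for w in wps:
        b=np.array(w[:4],float)
        for k in range(1,w[4]+1):
            t=a+(b-a)*k/w[4]; print(i:=i+1,np.round(R.T@(t[:3]-p0)).astype(int).tolist(),"rz",round(f0-t[3],1))
        a=b
def lidplan(wps,z,D=.036):
    "wps of the lid centre (x,y,phi,n)"
    plan([(x-D*np.cos(np.radians(f)),y-D*np.sin(np.radians(f)),z,f,n) for x,y,f,n in wps])
E
python3 - <<'E'
import workcell
print([n for n in dir(workcell) if n[0]!="_"], getattr(workcell,"tips_ahead",None))
from h import *
print(here()); plan([(.418,-.102,.12,70,13)])
E
```

```text
['MotionError', 'get_state', 'hand_in', 'look_for', 'read_camera', 'tip_of', 'tips_ahead'] 0.011
(array([ 0.19380645, -0.54138759,  0.24234203]), np.float64(19.699725922405644))
1 [0, 0, 0] rz -3.9
2 [0, 0, 0] rz -7.7
3 [0, 0, 0] rz -11.6
4 [0, 0, 0] rz -15.5
5 [0, 0, 0] rz -19.3
6 [0, 0, 0] rz -23.2
7 [0, 0, 0] rz -27.1
8 [0, 0, 0] rz -31.0
9 [0, 0, 0] rz -34.8
10 [0, 0, 0] rz -38.7
11 [0, 0, 0] rz -42.6
12 [0, 0, 0] rz -46.4
13 [0, 0, 0] rz -50.3
```

```bash
sed -i 's/np.round(R.T@(t\[:3\]-p0))/np.round(1000*R.T@(t[:3]-p0))/' h.py
python3 - <<'E'
from h import *
plan([(.418,-.102,.12,70,13)])
E
```

```text
1 [28, -26, 9] rz -3.9
2 [55, -52, 19] rz -7.7
3 [83, -78, 28] rz -11.6
4 [111, -104, 38] rz -15.5
5 [138, -130, 47] rz -19.3
6 [166, -156, 56] rz -23.2
7 [193, -182, 66] rz -27.1
8 [221, -208, 75] rz -31.0
9 [249, -234, 85] rz -34.8
10 [276, -260, 94] rz -38.7
11 [304, -286, 104] rz -42.6
12 [332, -312, 113] rz -46.4
13 [359, -338, 122] rz -50.3
```

Call:
jog_arm:
  moves:
    - {"fingers": 0.55,"slide": [55,-52,19],"angular": [0,0,-7]}
    - {"fingers": 0.55,"slide": [83,-78,28],"angular": [0,0,-14]}
    - {"fingers": 0.55,"slide": [111,-104,38],"angular": [0,0,-20]}
    - {"fingers": 0.55,"slide": [138,-130,47],"angular": [0,0,-26]}
    - {"fingers": 0.55,"slide": [166,-156,56],"angular": [0,0,-32]}
    - {"fingers": 0.55,"slide": [193,-182,66],"angular": [0,0,-38]}
    - {"fingers": 0.55,"slide": [221,-208,75],"angular": [0,0,-44]}
    - {"fingers": 0.55,"slide": [249,-234,85],"angular": [0,0,-50]}
    - {"fingers": 0.55,"slide": [276,-260,94],"angular": [0,0,-50]}
    - {"fingers": 0.55,"slide": [304,-286,104],"angular": [0,0,-50]}
  squeeze: 30

```text
clock: 1.43
tcp_pos: [0.3782, -0.1796, 0.1416]
orientation: [0.001, 0.821, 0.571, 0.0]
wrist_force: [0.8, 0.3, -0.2]
finger_gap: 0.0384
grip_force: 0.0
```

```bash
python3 - <<'E'
from h import *
print(here(),get_state()["finger_gap"]); plan([(.418,-.102,.12,70,2),(.418,-.102,.03,70,5)])
E
```

```text
(array([ 0.37823946, -0.17959935,  0.14164431]), np.float64(69.69104175756686)) 0.03836923482081922
1 [43, 5, 11] rz -0.2
2 [87, 10, 22] rz -0.3
3 [87, 10, 40] rz -0.3
4 [87, 10, 58] rz -0.3
5 [87, 10, 76] rz -0.3
6 [87, 10, 94] rz -0.3
7 [87, 10, 112] rz -0.3
```

Call:
jog_arm:
  moves:
    - {"slide": [38,4,10]}
    - {"slide": [76,8,20]}
    - {"slide": [76,8,50]}
    - {"slide": [76,8,80]}
    - {"slide": [76,8,105]}
    - {"slide": [76,8,105]}
    - {"slide": [76,8,105]}

```text
schema error: expected keys fingers, slide, angular
```

```bash
python3 - <<'E'
from h import *
p=read_camera("scene"); print(here(),get_state()["finger_gap"])
for l in lids(p): print(*l)
cv2.imwrite("pics/s1.png",cv2.resize(p["color"][130:290,200:400,::-1],None,fx=4,fy=3.7,interpolation=2))
E
```

```text
(array([ 0.37926944, -0.17256894,  0.13969073]), np.float64(70.09723034763257)) 0.038475342754174004
[521.  10.] [56, 37, 265] [-0.4048  0.9405]
[341.  58.] [123, 62, 911] [-0.2279  0.2128]
[604. 173.] [77, 84, 1508] [0.4825 0.6916]
[254. 206.] [28, 22, 472] [ 0.3859 -0.1801]
[318. 212.] [26, 20, 439] [ 0.4439 -0.0396]
[298. 249.] [28, 23, 526] [ 0.5453 -0.1123]
[355. 267.] [31, 25, 608] [ 0.6274 -0.0076]
[ 76. 283.] [47, 28, 925] [ 0.5252 -0.5795]
[416. 297.] [41, 36, 1153] [0.735  0.0879]
[272. 293.] [30, 26, 631] [ 0.6531 -0.1926]
```

View pics/s1.png

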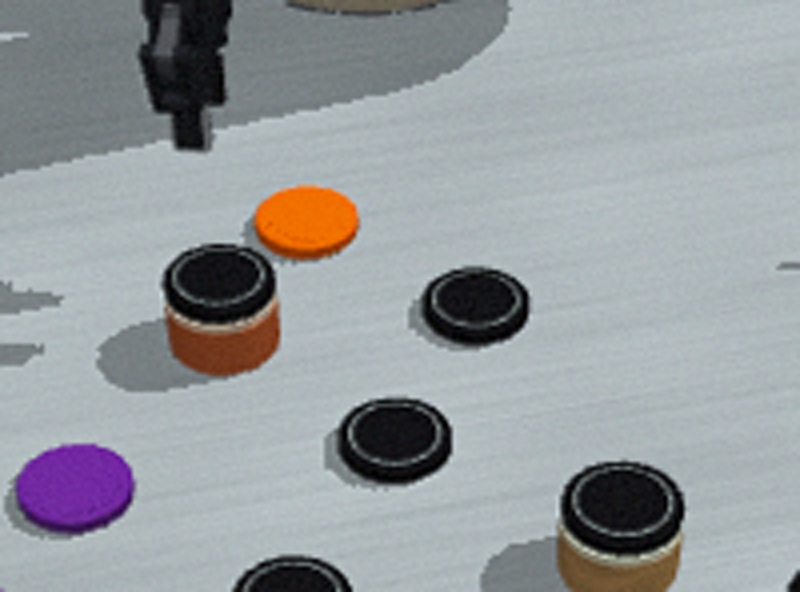

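View shows the gripper raised clear of the orange disc, and the first lid (C) is undisturbed. The move was refused because every key is required.

Call:
jog_arm:
  moves:
    - {"fingers": 0.55,"angular": [0,0,0],"slide": [38,4,5]}
    - {"fingers": 0.55,"angular": [0,0,0],"slide": [76,8,15]}
    - {"fingers": 0.55,"angular": [0,0,0],"slide": [78,8,50]}
    - {"fingers": 0.55,"angular": [0,0,0],"slide": [78,8,80]}
    - {"fingers": 0.55,"angular": [0,0,0],"slide": [78,8,105]}
    - {"fingers": 0.55,"angular": [0,0,0],"slide": [78,8,105]}
    - {"fingers": 0.55,"angular": [0,0,0],"slide": [78,8,105]}

```text
clock: 2.07
tcp_pos: [0.4111, -0.1103, 0.0361]
orientation: [-0.001, 0.821, 0.571, -0.001]
wrist_force: [0.2, -0.1, 0.1]
finger_gap: 0.0385
grip_force: 0.0
```

```bash
python3 - <<'E'
from h import *
p=read_camera("scene"); print(here(),get_state()["wrist_force"])
cv2.imwrite("pics/s2.png",cv2.resize(p["color"][130:290,200:400,::-1],None,fx=4,fy=3.7,interpolation=2))
E
```

```text
(array([ 0.41236214, -0.1111106 ,  0.03727807]), np.float64(69.68898668004009)) [0.25611183 0.23326423 0.91787089]
```

View pics/s2.png

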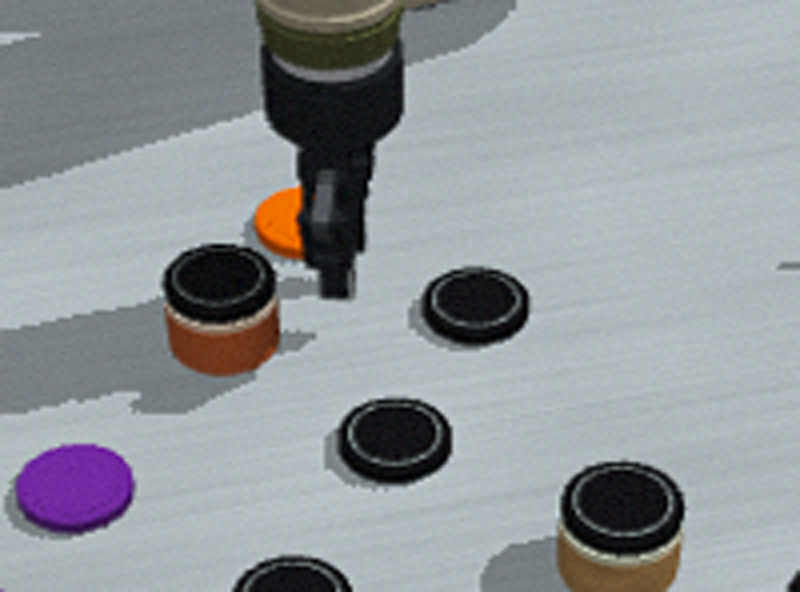

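```bash
python3 - <<'E'
from h import *
p=read_camera("scene")
for z in (0,.01,.02,.03): print(z,proj(p,(284,210.5),z))
print(here()); lidplan([(.441,-.0385,70,2)],.016)
E
```

```text
0 [ 0.40909382 -0.11425175]
0.01 [ 0.41965008 -0.11626785]
0.02 [ 0.43020633 -0.11828396]
0.03 [ 0.44076258 -0.12030006]
(array([ 0.41314854, -0.11158287,  0.03795279]), np.float64(69.67468006672999))
1 [21, 0, 11] rz -0.2
2 [42, 1, 22] rz -0.3
```

Call:
jog_arm:
  moves:
    - {"fingers": 0.55,"angular": [0,0,0],"slide": [0,0,10]}
    - {"fingers": 0.55,"angular": [0,0,0],"slide": [0,0,18]}
    - {"fingers": 0.55,"angular": [0,0,0],"slide": [0,0,22]}
    - {"fingers": 0.55,"angular": [0,0,0],"slide": [0,0,22]}
    - {"fingers": 0.55,"angular": [0,0,0],"slide": [0,0,22]}

```text
clock: 2.58
tcp_pos: [0.4123, -0.1111, 0.015]
orientation: [0.0, 0.821, 0.571, 0.0]
wrist_force: [0.3, -0.3, 0.6]
finger_gap: 0.0385
grip_force: 0.0
```

```bash
python3 - <<'E'
from h import *
print(here(),get_state()["wrist_force"])
lidplan([(.441,-.0385,70,4),(.472,.0465,70,6)],.015)
E
```

```text
(array([ 0.41231265, -0.11113681,  0.01500143]), np.float64(69.67886112479829)) [ 0.29457774 -0.2850494   0.58876358]
1 [11, 0, 0] rz -0.1
2 [21, 1, 0] rz -0.2
3 [32, 1, 0] rz -0.2
4 [42, 2, 0] rz -0.3
5 [57, 2, 0] rz -0.3
6 [72, 2, 0] rz -0.3
7 [87, 2, 0] rz -0.3
8 [102, 2, 0] rz -0.3
9 [117, 2, 0] rz -0.3
10 [133, 1, 0] rz -0.3
```

Call:
jog_arm:
  moves:
    - {"fingers": 0.55,"angular": [0,0,0],"slide": [15,1,0]}
    - {"fingers": 0.55,"angular": [0,0,0],"slide": [30,2,0]}
    - {"fingers": 0.55,"angular": [0,0,0],"slide": [40,2,0]}
    - {"fingers": 0.55,"angular": [0,0,0],"slide": [50,2,0]}
    - {"fingers": 0.55,"angular": [0,0,0],"slide": [63,2,0]}
    - {"fingers": 0.55,"angular": [0,0,0],"slide": [77,2,0]}
    - {"fingers": 0.55,"angular": [0,0,0],"slide": [91,2,0]}
    - {"fingers": 0.55,"angular": [0,0,0],"slide": [104,2,0]}
    - {"fingers": 0.55,"angular": [0,0,0],"slide": [112,2,0]}
    - {"fingers": 0.55,"angular": [0,0,0],"slide": [116,2,0]}

```text
clock: 3.42
tcp_pos: [0.4547, -0.0019, 0.0148]
orientation: [0.0, 0.82, 0.572, 0.0]
wrist_force: [-0.6, -0.6, 1.4]
finger_gap: 0.0383
grip_force: 0.3
```

```bash
python3 - <<'E'
from h import *
p=read_camera("scene"); print(here(),get_state()["wrist_force"]); 
cv2.imwrite("pics/s3.png",cv2.resize(p["color"][130:290,230:430,::-1],None,fx=4,fy=3.7,interpolation=2))
lidplan([(.503,.132,75,6),(.49,.2,99.5,4)],.015)
E
```

```text
(array([ 0.45478472, -0.00184331,  0.01479797]), np.float64(69.78317613434616)) [ 0.05709703  0.42067818 -0.01096365]
1 [18, 0, 0] rz -0.9
2 [35, 1, 0] rz -1.7
3 [53, 1, 0] rz -2.6
4 [71, 2, 0] rz -3.5
5 [89, 2, 0] rz -4.3
6 [106, 2, 0] rz -5.2
7 [122, -3, 0] rz -11.3
8 [138, -8, 0] rz -17.5
9 [154, -14, 0] rz -23.6
10 [170, -19, 0] rz -29.7
```

View pics/s3.png

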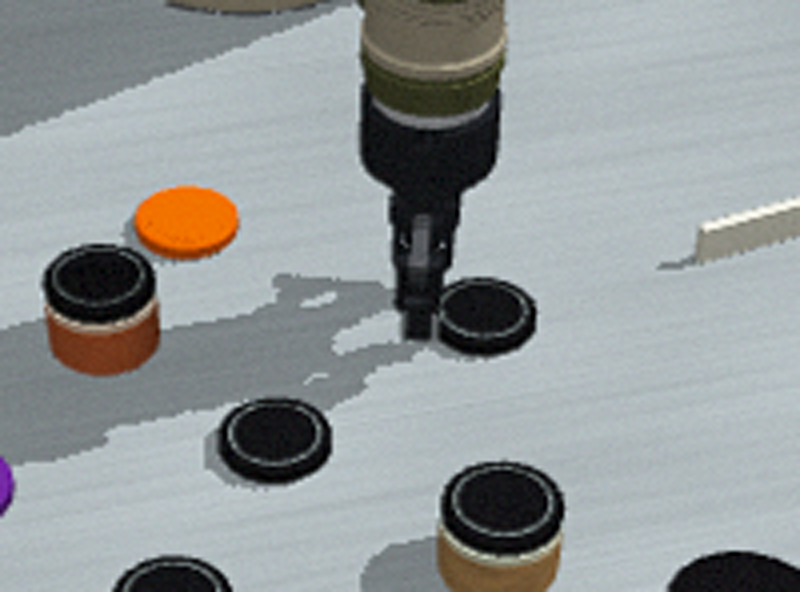

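The lid (centre about pixel (352,215)) is cradled against the fingers and slides well.

Call:
jog_arm:
  moves:
    - {"fingers": 0.55,"angular": [0,0,-1],"slide": [10,0,0]}
    - {"fingers": 0.55,"angular": [0,0,-2],"slide": [24,1,0]}
    - {"fingers": 0.55,"angular": [0,0,-3],"slide": [40,1,0]}
    - {"fingers": 0.55,"angular": [0,0,-4],"slide": [56,2,0]}
    - {"fingers": 0.55,"angular": [0,0,-5],"slide": [72,2,0]}
    - {"fingers": 0.55,"angular": [0,0,-6],"slide": [86,3,0]}
    - {"fingers": 0.55,"angular": [0,0,-8],"slide": [97,3,0]}
    - {"fingers": 0.55,"angular": [0,0,-10],"slide": [104,3,0]}
    - {"fingers": 0.55,"angular": [0,0,-12],"slide": [107,3,0]}

```text
clock: 4.22
tcp_pos: [0.4946, 0.0973, 0.0146]
orientation: [0.0, 0.755, 0.656, 0.0]
wrist_force: [0.1, -0.8, -0.3]
finger_gap: 0.0386
grip_force: 0.1
```

```bash
cat >> h.py <<'E'
def fencexy(P):
    d=np.array(P)-[.536,.188]; return np.round([d@[-.166,.986],d@[-.986,-.166]],3)
E
python3 - <<'E'
from h import *
for n in("scene","top"):
    p=read_camera(n); print(n)
    for l in lids(p,thr=60): print(*l,fencexy(l[2]))
p,f=here(); print(p,f); a=np.radians(f); print(fencexy(p[:2]+.036*np.array([np.cos(a),np.sin(a)])))
lidplan([(.497,.165,99.5,4),(.476,.2915,99.5,10)],.015)
E
```

```text
scene
[402. 121.] [30, 28, 634] [0.1437 0.2815] [0.157 0.371]
[604. 174.] [77, 83, 1348] [0.4859 0.6901] [ 0.503 -0.034]
[ 95. 160.] [21, 38, 245] [ 0.1131 -0.542 ] [-0.65   0.538]
[ 63. 214.] [56, 52, 1219] [ 0.3018 -0.613 ] [-0.751  0.364]
[254. 206.] [28, 21, 462] [ 0.3854 -0.1798] [-0.338  0.21 ]
[298. 249.] [28, 23, 520] [ 0.5448 -0.1122] [-0.297  0.041]
[355. 267.] [30, 25, 602] [ 0.6273 -0.0075] [-0.208 -0.058]
[ 77. 283.] [47, 28, 912] [ 0.5252 -0.5792] [-0.755  0.138]
[416. 296.] [41, 36, 1142] [0.7348 0.0881] [-0.132 -0.179]
[272. 293.] [30, 26, 625] [ 0.6529 -0.1926] [-0.395 -0.052]
[ 75. 316.] [26, 27, 181] [ 0.6119 -0.5804] [-0.77   0.053]
[ 92. 357.] [31, 47, 418] [ 0.7189 -0.548 ] [-0.756 -0.058]
top
[251. 102.] [40, 40, 729] [0.8447 0.0667] [-0.171 -0.284]
[288. 186.] [33, 33, 854] [ 0.6714 -0.0162] [-0.224 -0.1  ]
[378. 201.] [33, 31, 809] [ 0.6474 -0.191 ] [-0.392 -0.047]
[217. 274.] [42, 76, 1007] [0.4956 0.109 ] [-0.071  0.053]
[335. 255.] [33, 33, 856] [ 0.5393 -0.1105] [-0.295  0.046]
[543. 254.] [38, 26, 189] [ 0.5538 -0.5019] [-0.683  0.097]
[567. 300.] [49, 92, 930] [ 0.4702 -0.5404] [-0.707  0.186]
[621. 293.] [40, 47, 1562] [ 0.487  -0.6425] [-0.811  0.186]
[375. 315.] [35, 35, 977] [ 0.4304 -0.188 ] [-0.353  0.167]
[ 23. 350.] [46, 79, 428] [0.3439 0.4515] [0.292 0.146]
[0.49430206 0.09685098 0.01453277] 81.81588032771735
[-0.049  0.045]
1 [8, 1, 0] rz -4.4
2 [17, 2, 0] rz -8.8
3 [25, 3, 0] rz -13.3
4 [34, 4, 0] rz -17.7
5 [46, 0, 0] rz -17.7
6 [58, -4, 0] rz -17.7
7 [70, -8, 0] rz -17.7
8 [82, -12, 0] rz -17.7
9 [95, -15, 0] rz -17.7
10 [107, -19, 0] rz -17.7
11 [119, -23, 0] rz -17.7
12 [131, -27, 0] rz -17.7
13 [144, -31, 0] rz -17.7
14 [156, -35, 0] rz -17.7
```

Call:
jog_arm:
  moves:
    - {"fingers": 0.55,"angular": [0,0,-4],"slide": [8,2,0]}
    - {"fingers": 0.55,"angular": [0,0,-9],"slide": [17,5,0]}
    - {"fingers": 0.55,"angular": [0,0,-13],"slide": [26,7,0]}
    - {"fingers": 0.55,"angular": [0,0,-18],"slide": [35,8,0]}
    - {"fingers": 0.55,"angular": [0,0,-18],"slide": [48,4,0]}
    - {"fingers": 0.55,"angular": [0,0,-18],"slide": [62,0,0]}
    - {"fingers": 0.55,"angular": [0,0,-18],"slide": [76,-5,0]}
    - {"fingers": 0.55,"angular": [0,0,-18],"slide": [90,-9,0]}
    - {"fingers": 0.55,"angular": [0,0,-18],"slide": [100,-12,0]}
    - {"fingers": 0.55,"angular": [0,0,-18],"slide": [104,-13,0]}

```text
clock: 5.15
tcp_pos: [0.496, 0.202, 0.0146]
orientation: [-0.0, 0.645, 0.765, -0.0]
wrist_force: [-0.2, 0.2, -0.2]
finger_gap: 0.0386
grip_force: 0.1
```

```bash
python3 - <<'E'
from h import *
p=read_camera("scene"); print(here(),get_state()["wrist_force"]); 
cv2.imwrite("pics/s4.png",cv2.resize(p["color"][130:290,350:550,::-1],None,fx=4,fy=3.7,interpolation=2))
p,f=here(); a=np.radians(f); print(fencexy(p[:2]+.036*np.array([np.cos(a),np.sin(a)])))
lidplan([(.479,.292,99.5,6)],.015)
E
```

```text
(array([0.49613881, 0.20213776, 0.01458561]), np.float64(99.75675921748096)) [ 0.31856051  0.06156979 -0.37541404]
[0.057 0.037]
1 [9, 0, 0] rz 0.0
2 [18, -1, 0] rz 0.1
3 [28, -1, 0] rz 0.1
4 [37, -1, 0] rz 0.2
5 [46, -2, 0] rz 0.2
6 [55, -2, 0] rz 0.3
```

View pics/s4.png

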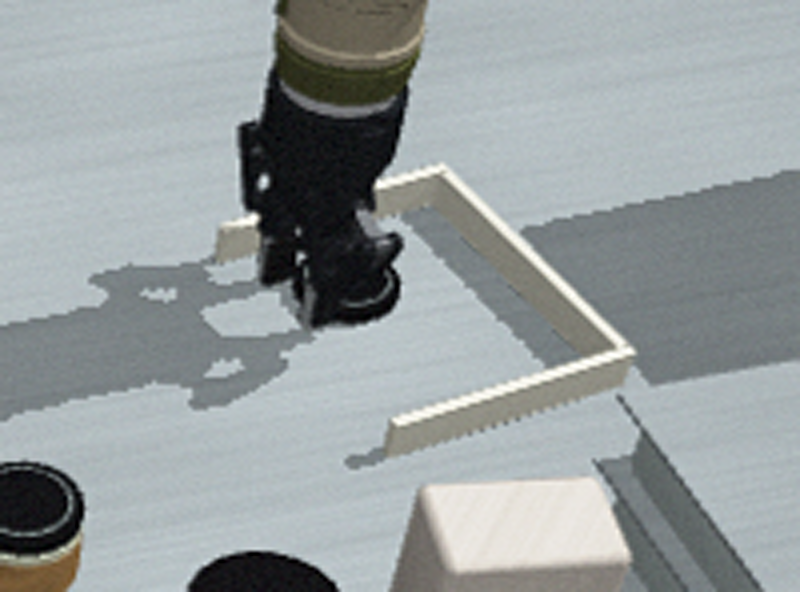

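Lid is inside the fence mouth (pixel about (442,208)) and clear of the near wall. I'll push it deeper, then retreat and lift.

Call:
jog_arm:
  moves:
    - {"fingers": 0.55,"angular": [0,0,0],"slide": [10,0,0]}
    - {"fingers": 0.55,"angular": [0,0,0],"slide": [22,-1,0]}
    - {"fingers": 0.55,"angular": [0,0,0],"slide": [34,-2,0]}
    - {"fingers": 0.55,"angular": [0,0,0],"slide": [44,-3,0]}
    - {"fingers": 0.55,"angular": [0,0,0],"slide": [50,-3,0]}
    - {"fingers": 0.55,"angular": [0,0,0],"slide": [51,-3,0]}
    - {"fingers": 0.55,"angular": [0,0,0],"slide": [40,-3,-5]}
    - {"fingers": 0.55,"angular": [0,0,0],"slide": [20,-3,-35]}
    - {"fingers": 0.55,"angular": [0,0,0],"slide": [0,0,-70]}
    - {"fingers": 0.55,"angular": [0,0,0],"slide": [0,0,-90]}

```text
clock: 6.03
tcp_pos: [0.4983, 0.1983, 0.1076]
orientation: [0.001, 0.646, 0.763, 0.0]
wrist_force: [0.4, 0.4, 0.6]
finger_gap: 0.0385
grip_force: 0.0
```

Call:
jog_arm:
  moves:
    - {"fingers": 0.55,"angular": [0,0,0],"slide": [0,0,-95]}
    - {"fingers": 0.55,"angular": [0,0,0],"slide": [0,0,-95]}

```text
clock: 6.2
tcp_pos: [0.4955, 0.1995, 0.1888]
orientation: [-0.001, 0.646, 0.764, -0.001]
wrist_force: [0.2, 0.9, -0.6]
finger_gap: 0.0382
grip_force: 0.0
```

```bash
python3 - <<'E'
from h import *
print(here(),get_state()["wrist_force"]); 
plan([(.531,-.172,.11,80,10)])
E
```

```text
(array([0.49547084, 0.19948233, 0.18884273]), np.float64(99.59080131065416)) [ 0.23767702  0.90047136 -0.55435836]
1 [-37, -3, 8] rz 2.0
2 [-74, -5, 16] rz 3.9
3 [-112, -8, 24] rz 5.9
4 [-149, -11, 32] rz 7.8
5 [-186, -13, 39] rz 9.8
6 [-223, -16, 47] rz 11.8
7 [-261, -19, 55] rz 13.7
8 [-298, -21, 63] rz 15.7
9 [-335, -24, 71] rz 17.6
10 [-372, -27, 79] rz 19.6
```

Call:
jog_arm:
  moves:
    - {"fingers": 0.55,"angular": [0,0,2],"slide": [-30,-3,5]}
    - {"fingers": 0.55,"angular": [0,0,4],"slide": [-70,-5,16]}
    - {"fingers": 0.55,"angular": [0,0,6],"slide": [-110,-8,26]}
    - {"fingers": 0.55,"angular": [0,0,8],"slide": [-150,-11,36]}
    - {"fingers": 0.55,"angular": [0,0,10],"slide": [-190,-13,46]}
    - {"fingers": 0.55,"angular": [0,0,12],"slide": [-230,-16,56]}
    - {"fingers": 0.55,"angular": [0,0,14],"slide": [-270,-19,66]}
    - {"fingers": 0.55,"angular": [0,0,16],"slide": [-310,-21,76]}
    - {"fingers": 0.55,"angular": [0,0,18],"slide": [-345,-24,86]}
    - {"fingers": 0.55,"angular": [0,0,20],"slide": [-372,-27,90]}

```text
clock: 7.03
tcp_pos: [0.5315, -0.1737, 0.097]
orientation: [-0.0, 0.769, 0.639, -0.001]
wrist_force: [0.4, 0.5, 0.9]
finger_gap: 0.0384
grip_force: 0.0
```

Call:
jog_arm:
  moves:
    - {"fingers": 0.55,"angular": [0,0,0],"slide": [0,0,0]}
    - {"fingers": 0.55,"angular": [0,0,0],"slide": [0,0,0]}
    - {"fingers": 0.55,"angular": [0,0,0],"slide": [0,0,0]}

```text
clock: 7.28
tcp_pos: [0.5318, -0.1702, 0.0981]
orientation: [-0.0, 0.768, 0.64, -0.0]
wrist_force: [-1.3, 0.3, 1.0]
finger_gap: 0.0382
grip_force: 0.0
```

```bash
python3 - <<'E'
from h import *
print(here(),get_state()["wrist_force"]); 
plan([(.531,-.172,.015,80,6)])
p=read_camera("scene")
for l in lids(p,thr=60): print(*l,fencexy(l[2]))
E
```

```text
(array([ 0.53184299, -0.17018433,  0.09807311]), np.float64(79.65702818329378)) [-1.2886555   0.32385871  0.96160902]
1 [0, 0, 14] rz -0.1
2 [-1, 0, 28] rz -0.1
3 [-1, 0, 42] rz -0.2
4 [-1, 0, 55] rz -0.2
5 [-2, 0, 69] rz -0.3
6 [-2, -1, 83] rz -0.3
[253. 114.] [37, 32, 916] [ 0.0082 -0.1135] [-0.21  0.57]
[604. 174.] [77, 83, 1354] [0.4861 0.69  ] [ 0.503 -0.034]
[454. 200.] [27, 21, 414] [0.4822 0.2847] [0.104 0.037]
[298. 249.] [28, 23, 518] [ 0.5449 -0.1122] [-0.297  0.041]
[355. 267.] [30, 25, 603] [ 0.6273 -0.0075] [-0.208 -0.058]
[ 77. 283.] [47, 28, 915] [ 0.5252 -0.5792] [-0.755  0.138]
[416. 296.] [41, 36, 1139] [0.7348 0.0882] [-0.131 -0.179]
[273. 293.] [30, 26, 626] [ 0.653  -0.1926] [-0.395 -0.052]
```

Call:
jog_arm:
  moves:
    - {"fingers": 0.55,"angular": [0,0,0],"slide": [-6,0,20]}
    - {"fingers": 0.55,"angular": [0,0,0],"slide": [-6,0,45]}
    - {"fingers": 0.55,"angular": [0,0,0],"slide": [-6,0,68]}
    - {"fingers": 0.55,"angular": [0,0,0],"slide": [-6,0,80]}
    - {"fingers": 0.55,"angular": [0,0,0],"slide": [-6,0,83]}
    - {"fingers": 0.55,"angular": [0,0,0],"slide": [-6,0,83]}
    - {"fingers": 0.55,"angular": [0,0,0],"slide": [-6,0,83]}

```text
clock: 7.92
tcp_pos: [0.532, -0.1752, 0.0159]
orientation: [0.0, 0.767, 0.641, 0.0]
wrist_force: [-0.0, -0.7, 0.1]
finger_gap: 0.0385
grip_force: 0.0
```

```bash
python3 - <<'E'
from h import *
print(here(),get_state()["wrist_force"]); 
lidplan([(.542,-.1115,80,3),(.582,.135,80,17)],.0148)
E
```

```text
(array([ 0.53200449, -0.17524901,  0.01592998]), np.float64(79.78372681092414)) [-0.04841236 -0.74507168  0.12340795]
1 [10, 0, 0] rz -0.1
2 [19, -1, 1] rz -0.1
3 [29, -1, 1] rz -0.2
4 [43, -2, 1] rz -0.2
5 [58, -2, 1] rz -0.2
6 [73, -2, 1] rz -0.2
7 [87, -2, 1] rz -0.2
8 [102, -3, 1] rz -0.2
9 [117, -3, 1] rz -0.2
10 [131, -3, 1] rz -0.2
11 [146, -3, 1] rz -0.2
12 [161, -4, 1] rz -0.2
13 [175, -4, 1] rz -0.2
14 [190, -4, 1] rz -0.2
15 [205, -4, 1] rz -0.2
16 [219, -5, 1] rz -0.2
17 [234, -5, 1] rz -0.2
18 [249, -5, 1] rz -0.2
19 [264, -5, 1] rz -0.2
20 [278, -6, 1] rz -0.2
```

Call:
jog_arm:
  moves:
    - {"fingers": 0.55,"angular": [0,0,0],"slide": [12,0,0]}
    - {"fingers": 0.55,"angular": [0,0,0],"slide": [21,-1,1]}
    - {"fingers": 0.55,"angular": [0,0,0],"slide": [31,-1,1]}
    - {"fingers": 0.55,"angular": [0,0,0],"slide": [45,-2,1]}
    - {"fingers": 0.55,"angular": [0,0,0],"slide": [60,-2,1]}
    - {"fingers": 0.55,"angular": [0,0,0],"slide": [75,-2,1]}
    - {"fingers": 0.55,"angular": [0,0,0],"slide": [90,-2,1]}
    - {"fingers": 0.55,"angular": [0,0,0],"slide": [105,-3,1]}
    - {"fingers": 0.55,"angular": [0,0,0],"slide": [120,-3,1]}
    - {"fingers": 0.55,"angular": [0,0,0],"slide": [135,-3,1]}

```text
clock: 8.75
tcp_pos: [0.5527, -0.0406, 0.0144]
orientation: [0.0, 0.767, 0.641, 0.0]
wrist_force: [-0.0, -0.4, 0.6]
finger_gap: 0.0389
grip_force: 0.4
```

Call:
jog_arm:
  moves:
    - {"fingers": 0.55,"angular": [0,0,0],"slide": [15,0,0]}
    - {"fingers": 0.55,"angular": [0,0,0],"slide": [30,0,0]}
    - {"fingers": 0.55,"angular": [0,0,0],"slide": [45,0,0]}
    - {"fingers": 0.55,"angular": [0,0,0],"slide": [60,0,0]}
    - {"fingers": 0.55,"angular": [0,0,0],"slide": [75,-1,0]}
    - {"fingers": 0.55,"angular": [0,0,0],"slide": [90,-1,0]}
    - {"fingers": 0.55,"angular": [0,0,0],"slide": [105,-1,0]}
    - {"fingers": 0.55,"angular": [0,0,0],"slide": [118,-2,0]}
    - {"fingers": 0.55,"angular": [0,0,-2],"slide": [126,-2,0]}
    - {"fingers": 0.55,"angular": [0,0,-2],"slide": [128,-2,0]}

```text
clock: 9.58
tcp_pos: [0.5735, 0.0857, 0.0141]
orientation: [0.0, 0.755, 0.656, 0.0]
wrist_force: [0.2, -1.0, 1.0]
finger_gap: 0.0387
grip_force: 0.4
```

```bash
cat >> h.py <<'E'
def held(D=.036):
    p,f=here(); a=np.radians(f); L=p[:2]+D*np.array([np.cos(a),np.sin(a)]); print(p,f,"held",L,fencexy(L))
E
python3 - <<'E'
from h import *
held()
p=read_camera("top"); cv2.imwrite("pics/t5.png",p["color"][150:350,50:420,::-1])
for d,w in ((-.03,-.04),(.107,-.04)): print(np.array([.536,.188])+d*np.array([-.166,.986])+w*np.array([-.986,-.166]))
lidplan([(.580,.165,99.5,4),(.558,.300,99.5,12)],.0148)
E
```

```text
[0.57346473 0.08569846 0.01413484] 81.95606335227222 held [0.57850229 0.12134426] [-0.073 -0.031]
[0.58042 0.16506]
[0.557678 0.300142]
1 [11, 2, 0] rz -4.4
2 [23, 3, 0] rz -8.8
3 [34, 5, -1] rz -13.2
4 [46, 6, -1] rz -17.7
5 [57, 3, -1] rz -17.7
6 [67, -1, -1] rz -17.7
7 [78, -4, -1] rz -17.7
8 [89, -8, -1] rz -17.7
9 [100, -11, -1] rz -17.7
10 [111, -14, -1] rz -17.7
11 [122, -18, -1] rz -17.7
12 [133, -21, -1] rz -17.7
13 [144, -25, -1] rz -17.7
14 [154, -28, -1] rz -17.7
15 [165, -31, -1] rz -17.7
16 [176, -35, -1] rz -17.7
```

View pics/t5.png

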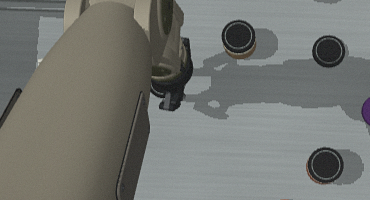

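The arm hides the lid and the fence. jar_b (288,187), lid A (378,201) and jar_a (375,316) are unmoved, so I'll continue.

Call:
jog_arm:
  moves:
    - {"fingers": 0.55,"angular": [0,0,-4],"slide": [11,2,0]}
    - {"fingers": 0.55,"angular": [0,0,-9],"slide": [23,4,0]}
    - {"fingers": 0.55,"angular": [0,0,-13],"slide": [34,6,-1]}
    - {"fingers": 0.55,"angular": [0,0,-18],"slide": [46,6,-1]}
    - {"fingers": 0.55,"angular": [0,0,-18],"slide": [57,3,-1]}
    - {"fingers": 0.55,"angular": [0,0,-18],"slide": [68,-1,-1]}
    - {"fingers": 0.55,"angular": [0,0,-18],"slide": [80,-5,-1]}
    - {"fingers": 0.55,"angular": [0,0,-18],"slide": [92,-9,-1]}
    - {"fingers": 0.55,"angular": [0,0,-18],"slide": [102,-12,-1]}
    - {"fingers": 0.55,"angular": [0,0,-18],"slide": [106,-13,-1]}

```text
clock: 10.47
tcp_pos: [0.5752, 0.1924, 0.0149]
orientation: [-0.0, 0.644, 0.765, -0.0]
wrist_force: [0.6, 0.2, 0.7]
finger_gap: 0.0384
grip_force: 0.1
```

```bash
python3 - <<'E'
from h import *
held()
p=read_camera("scene"); cv2.imwrite("pics/s6.png",cv2.resize(p["color"][130:290,350:550,::-1],None,fx=4,fy=3.7,interpolation=2))
lidplan([(.558,.300,99.5,5)],.0148)
E
```

```text
[0.57523973 0.19236694 0.01492817] 99.76035790674777 held [0.56913674 0.22784585] [ 0.034 -0.039]
1 [15, 0, 0] rz 0.1
2 [29, 0, 0] rz 0.1
3 [44, 1, 0] rz 0.2
4 [58, 1, 0] rz 0.2
5 [73, 1, 0] rz 0.3
```

View pics/s6.png

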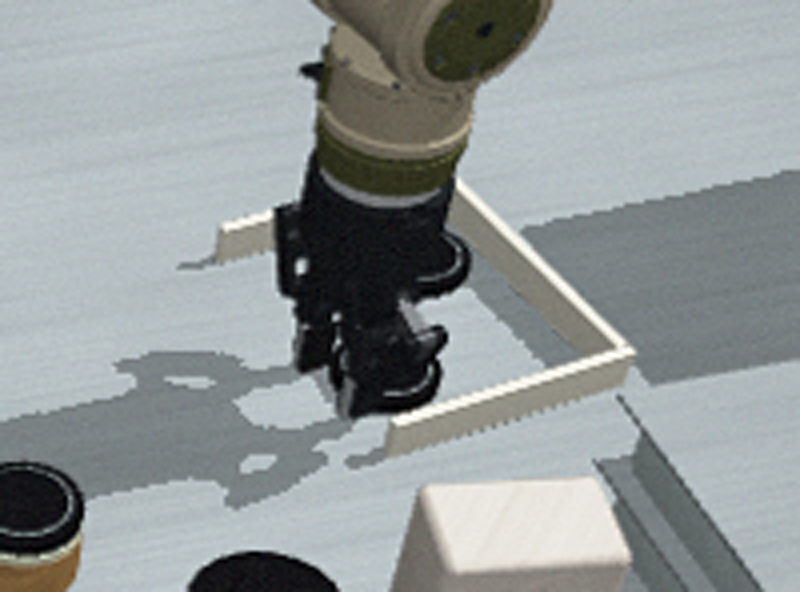

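```bash
python3 - <<'E'
from h import *
p=read_camera("scene")
f=lambda u,v:(350+u/4,130+v/3.7)
for n,q,z in(("far end bottom",(388,457),0),("far end top",(394,425),.03),("near end bottom",(217,262),0),("near end top",(220,230),.03),("back far top outer",(634,350),.03),("back near top",(443,167),.03),("tip",(345,418),.004)):
    P=proj(p,f(*q),z); print(n,P,fencexy(P))
E
```

```text
far end bottom [0.63356039 0.20241959] [-0.002 -0.099]
far end top [0.63529902 0.19978569] [-0.005 -0.1  ]
near end bottom [0.44772222 0.17264527] [-0.    0.09]
near end top [0.44999503 0.17004566] [-0.003  0.088]
back far top outer [0.61079024 0.35544972] [ 0.153 -0.102]
back near top [0.42479356 0.3242958 ] [0.153 0.087]
tip [0.60113098 0.18999715] [-0.009 -0.065]
```

Call:
jog_arm:
  moves:
    - {"fingers": 0.55,"angular": [0,0,0],"slide": [12,0,0]}
    - {"fingers": 0.55,"angular": [0,0,0],"slide": [25,-1,0]}
    - {"fingers": 0.55,"angular": [0,0,0],"slide": [39,-1,0]}
    - {"fingers": 0.55,"angular": [0,0,0],"slide": [53,-1,0]}
    - {"fingers": 0.55,"angular": [0,0,0],"slide": [65,-1,0]}
    - {"fingers": 0.55,"angular": [0,0,0],"slide": [72,-1,0]}
    - {"fingers": 0.55,"angular": [0,0,0],"slide": [74,-1,0]}
    - {"fingers": 0.55,"angular": [0,0,0],"slide": [65,-1,-3]}
    - {"fingers": 0.55,"angular": [0,0,0],"slide": [40,0,-30]}
    - {"fingers": 0.55,"angular": [0,0,0],"slide": [20,0,-65]}

```text
clock: 11.4
tcp_pos: [0.57, 0.2084, 0.0774]
orientation: [-0.002, 0.644, 0.765, -0.003]
wrist_force: [0.9, 0.3, 0.5]
finger_gap: 0.0385
grip_force: 0.0
```

Call:
jog_arm:
  moves:
    - {"fingers": 0.55,"angular": [0,0,0],"slide": [-20,0,-30]}
    - {"fingers": 0.55,"angular": [0,0,0],"slide": [-50,0,-40]}
    - {"fingers": 0.55,"angular": [0,0,0],"slide": [-50,0,-40]}
    - {"fingers": 0.55,"angular": [0,0,0],"slide": [-50,0,-40]}

```text
clock: 11.73
tcp_pos: [0.5822, 0.1586, 0.1214]
orientation: [0.001, 0.646, 0.763, 0.001]
wrist_force: [-0.6, -0.2, -0.4]
finger_gap: 0.0384
grip_force: 0.0
```

```bash
python3 - <<'E'
from h import *
held(); u=np.radians(120)
plan([(.650-.07*np.cos(u),-.192-.07*np.sin(u),.11,120,12)])
p=read_camera("scene")
for l in lids(p,thr=60): print(*l,fencexy(l[2]))
E
```

```text
[0.58218438 0.15856033 0.12135443] 99.46666374132325 held [0.57626333 0.19407006] [-0.001 -0.041]
1 [-35, 3, 1] rz -1.7
2 [-70, 6, 2] rz -3.4
3 [-106, 8, 3] rz -5.1
4 [-141, 11, 4] rz -6.8
5 [-176, 14, 5] rz -8.6
6 [-211, 17, 6] rz -10.3
7 [-246, 20, 7] rz -12.0
8 [-282, 23, 8] rz -13.7
9 [-317, 25, 9] rz -15.4
10 [-352, 28, 9] rz -17.1
11 [-387, 31, 10] rz -18.8
12 [-422, 34, 11] rz -20.5
[439.  11.] [25, 26, 508] [-0.4663  0.6512] [0.623 0.911]
[464.  91.] [33, 34, 758] [0.0433 0.5133] [0.403 0.432]
[604. 174.] [77, 83, 1344] [0.4859 0.6899] [ 0.503 -0.034]
[ 12. 176.] [40, 55, 460] [ 0.1294 -0.7395] [-0.847  0.555]
[ 28. 209.] [37, 54, 304] [ 0.2622 -0.6932] [-0.823  0.416]
[254. 206.] [28, 21, 463] [ 0.3856 -0.1798] [-0.338  0.209]
[ 58. 216.] [42, 33, 977] [ 0.3056 -0.6237] [-0.762  0.362]
[  8. 257.] [34, 59, 758] [ 0.4135 -0.7225] [-0.877  0.272]
[355. 267.] [31, 25, 613] [ 0.627  -0.0075] [-0.208 -0.057]
[ 77. 283.] [47, 28, 912] [ 0.5252 -0.5792] [-0.755  0.138]
[416. 296.] [41, 36, 1138] [0.7347 0.0882] [-0.131 -0.179]
[272. 293.] [30, 27, 628] [ 0.6525 -0.1925] [-0.395 -0.052]
```

Call:
jog_arm:
  moves:
    - {"fingers": 0.55,"angular": [0,0,-2],"slide": [-35,3,0]}
    - {"fingers": 0.55,"angular": [0,0,-4],"slide": [-72,6,0]}
    - {"fingers": 0.55,"angular": [0,0,-6],"slide": [-110,8,0]}
    - {"fingers": 0.55,"angular": [0,0,-8],"slide": [-150,11,0]}
    - {"fingers": 0.55,"angular": [0,0,-10],"slide": [-190,14,0]}
    - {"fingers": 0.55,"angular": [0,0,-12],"slide": [-230,18,0]}
    - {"fingers": 0.55,"angular": [0,0,-14],"slide": [-270,22,0]}
    - {"fingers": 0.55,"angular": [0,0,-16],"slide": [-310,25,0]}
    - {"fingers": 0.55,"angular": [0,0,-18],"slide": [-350,28,0]}
    - {"fingers": 0.55,"angular": [0,0,-20],"slide": [-385,31,0]}

```text
clock: 12.62
tcp_pos: [0.676, -0.2147, 0.1181]
orientation: [-0.001, 0.501, 0.865, -0.0]
wrist_force: [0.2, 0.4, -0.2]
finger_gap: 0.0379
grip_force: 0.0
```

Call:
jog_arm:
  moves:
    - {"fingers": 0.55,"angular": [0,0,0],"slide": [-33,16,0]}
    - {"fingers": 0.55,"angular": [0,0,0],"slide": [-33,16,0]}
    - {"fingers": 0.55,"angular": [0,0,0],"slide": [-33,16,0]}
    - {"fingers": 0.55,"angular": [0,0,0],"slide": [-33,16,0]}

```text
clock: 12.95
tcp_pos: [0.7058, -0.2328, 0.1177]
orientation: [-0.002, 0.502, 0.865, -0.0]
wrist_force: [0.2, -0.1, 0.1]
finger_gap: 0.0385
grip_force: 0.0
```

```bash
python3 - <<'E'
from h import *
held(); u=np.radians(120)
plan([(.650-.07*np.cos(u),-.192-.07*np.sin(u),.0155,120,6)])
p=read_camera("scene"); 
for l in lids(p,thr=60,lo=250): print(*l,fencexy(l[2]))
E
```

```text
[ 0.70580183 -0.23277617  0.11768249] 119.73487045456258 held [ 0.68794629 -0.20151629] [-0.409 -0.085]
1 [-1, -5, 17] rz -0.0
2 [-2, -9, 34] rz -0.1
3 [-3, -14, 51] rz -0.1
4 [-5, -19, 68] rz -0.2
5 [-6, -23, 85] rz -0.2
6 [-7, -28, 102] rz -0.3
[274.  75.] [54, 52, 596] [-0.1827 -0.0133] [-0.079  0.742]
[604. 174.] [77, 83, 1341] [0.4858 0.6899] [ 0.503 -0.034]
[232. 176.] [43, 34, 1125] [ 0.2626 -0.2132] [-0.35   0.336]
[464. 211.] [46, 42, 887] [0.5236 0.2913] [ 0.104 -0.005]
[ 58. 216.] [44, 36, 986] [ 0.3054 -0.6235] [-0.762  0.362]
[355. 267.] [30, 25, 603] [ 0.6273 -0.0075] [-0.208 -0.058]
[ 77. 283.] [47, 28, 925] [ 0.5254 -0.579 ] [-0.755  0.138]
[416. 296.] [41, 36, 1139] [0.7347 0.0882] [-0.131 -0.179]
[ 95. 358.] [23, 37, 254] [ 0.7225 -0.5432] [-0.752 -0.063]
```

Call:
jog_arm:
  moves:
    - {"fingers": 0.55,"angular": [0,0,0],"slide": [-4,-14,0]}
    - {"fingers": 0.55,"angular": [0,0,0],"slide": [-7,-28,10]}
    - {"fingers": 0.55,"angular": [0,0,0],"slide": [-7,-28,40]}
    - {"fingers": 0.55,"angular": [0,0,0],"slide": [-7,-28,70]}
    - {"fingers": 0.55,"angular": [0,0,0],"slide": [-7,-28,92]}
    - {"fingers": 0.55,"angular": [0,0,0],"slide": [-7,-28,101]}
    - {"fingers": 0.55,"angular": [0,0,0],"slide": [-7,-28,102]}
    - {"fingers": 0.55,"angular": [0,0,0],"slide": [-7,-28,102]}

```text
clock: 13.67
tcp_pos: [0.6855, -0.2536, 0.0189]
orientation: [0.0, 0.502, 0.865, -0.0]
wrist_force: [-0.1, -0.2, 0.9]
finger_gap: 0.0387
grip_force: 0.0
```

```bash
python3 - <<'E'
from h import *
held()
lidplan([(.650,-.192,120,3),(.560,-.036,120,12)],.0152)
E
```

```text
[ 0.68551084 -0.25359011  0.01891139] 119.73117915080813 held [ 0.66765731 -0.22232909] [-0.426 -0.062]
1 [12, 0, 1] rz -0.1
2 [23, 0, 2] rz -0.2
3 [35, 0, 4] rz -0.3
4 [50, 0, 4] rz -0.3
5 [65, 0, 4] rz -0.3
6 [80, 0, 4] rz -0.3
7 [95, 0, 4] rz -0.3
8 [110, 0, 4] rz -0.3
9 [125, -1, 4] rz -0.3
10 [140, -1, 4] rz -0.3
11 [155, -1, 4] rz -0.3
12 [170, -1, 4] rz -0.3
13 [185, -1, 4] rz -0.3
14 [200, -1, 4] rz -0.3
15 [215, -1, 4] rz -0.3
```

Call:
jog_arm:
  moves:
    - {"fingers": 0.55,"angular": [0,0,0],"slide": [12,0,2]}
    - {"fingers": 0.55,"angular": [0,0,0],"slide": [22,0,3]}
    - {"fingers": 0.55,"angular": [0,0,0],"slide": [33,0,3]}
    - {"fingers": 0.55,"angular": [0,0,0],"slide": [47,0,3]}
    - {"fingers": 0.55,"angular": [0,0,0],"slide": [62,0,3]}
    - {"fingers": 0.55,"angular": [0,0,0],"slide": [77,0,3]}
    - {"fingers": 0.55,"angular": [0,0,0],"slide": [92,0,3]}
    - {"fingers": 0.55,"angular": [0,0,0],"slide": [107,0,3]}
    - {"fingers": 0.55,"angular": [0,0,0],"slide": [122,0,3]}
    - {"fingers": 0.55,"angular": [0,0,0],"slide": [136,0,3]}

```text
clock: 14.5
tcp_pos: [0.6199, -0.1357, 0.0181]
orientation: [0.002, 0.502, 0.865, 0.0]
wrist_force: [-1.0, 0.6, -0.2]
finger_gap: 0.0384
grip_force: 0.1
```

Call:
jog_arm:
  moves:
    - {"fingers": 0.55,"angular": [0,0,0],"slide": [15,0,0]}
    - {"fingers": 0.55,"angular": [0,0,0],"slide": [30,0,0]}
    - {"fingers": 0.55,"angular": [0,0,0],"slide": [45,0,0]}
    - {"fingers": 0.55,"angular": [0,0,0],"slide": [58,0,0]}
    - {"fingers": 0.55,"angular": [0,0,0],"slide": [68,0,0]}
    - {"fingers": 0.55,"angular": [0,0,0],"slide": [74,0,0]}
    - {"fingers": 0.55,"angular": [0,0,0],"slide": [76,0,0]}

```text
clock: 15.08
tcp_pos: [0.5829, -0.0703, 0.0173]
orientation: [0.003, 0.502, 0.865, 0.0]
wrist_force: [2.2, -4.9, 6.2]
finger_gap: 0.0383
grip_force: 3.3
```

```bash
python3 - <<'E'
from h import *
held()
p=read_camera("scene"); cv2.imwrite("pics/s7.png",cv2.resize(p["color"][150:350,200:500,::-1],None,fx=2.6,fy=2.6,interpolation=2))
for d,w in ((-.05,0),(.045,0)): print(np.array([.536,.188])+d*np.array([-.166,.986])+w*np.array([-.986,-.166]))
lidplan([(.553,-.00,100,5),(.544,.14,99.5,10)],.0152)
E
```

```text
[ 0.58294159 -0.07033904  0.01730916] 119.72393996583402 held [ 0.56509201 -0.03907576] [-0.229  0.009]
[0.5443 0.1387]
[0.52853 0.23237]
1 [8, -1, 0] rz 3.9
2 [17, -1, 1] rz 7.9
3 [25, -2, 1] rz 11.8
4 [34, -3, 2] rz 15.8
5 [42, -3, 2] rz 19.7
6 [55, 3, 2] rz 19.8
7 [67, 9, 2] rz 19.8
8 [80, 15, 2] rz 19.9
9 [93, 21, 2] rz 19.9
10 [105, 27, 2] rz 20.0
11 [118, 33, 2] rz 20.0
12 [130, 40, 2] rz 20.1
13 [143, 46, 2] rz 20.1
14 [156, 52, 2] rz 20.2
15 [168, 58, 2] rz 20.2
```

View pics/s7.png

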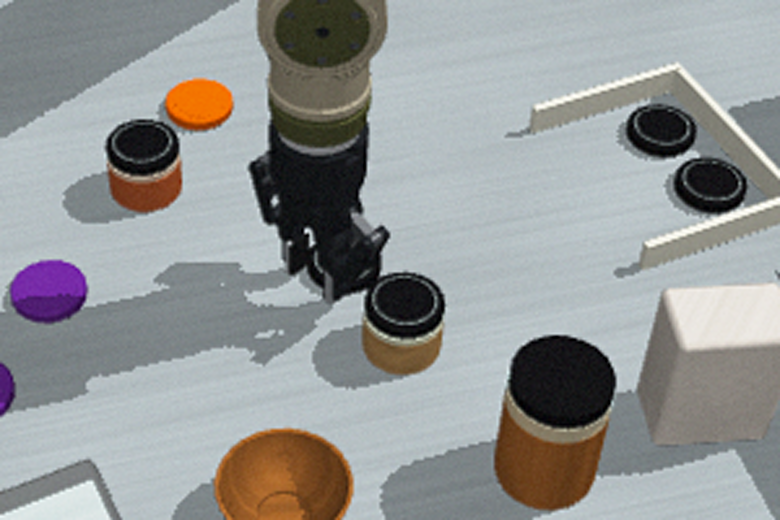

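Two lids sit well in the fence at crop (660,130) and (710,185). The third lid seems to be partly under a finger, and the force is 6 N upward. I'll lift straight up and look again.

Call:
jog_arm:
  moves:
    - {"fingers": 0.55,"angular": [0,0,0],"slide": [0,0,-10]}
    - {"fingers": 0.55,"angular": [0,0,0],"slide": [0,0,-35]}
    - {"fingers": 0.55,"angular": [0,0,0],"slide": [-20,0,-70]}
    - {"fingers": 0.55,"angular": [0,0,0],"slide": [-60,0,-80]}
    - {"fingers": 0.55,"angular": [0,0,0],"slide": [-60,0,-80]}
    - {"fingers": 0.55,"angular": [0,0,0],"slide": [-60,0,-80]}

```text
clock: 15.63
tcp_pos: [0.6122, -0.124, 0.0966]
orientation: [0.002, 0.503, 0.864, 0.0]
wrist_force: [-0.5, -1.0, -0.6]
finger_gap: 0.0382
grip_force: 0.0
```

```bash
python3 - <<'E'
from h import *
held()
for n in ("scene","top"):
    p=read_camera(n)
    for l in lids(p,thr=60,lo=250): print(*l,fencexy(l[2]))
    if n=="scene": cv2.imwrite("pics/s8.png",cv2.resize(p["color"][150:350,200:500,::-1],None,fx=2.6,fy=2.6,interpolation=2))
E
```

```text
[ 0.61218554 -0.12397258  0.09663361] 119.55359547370941 held [ 0.59442899 -0.09265637] [-0.286 -0.011]
[294. 138.] [40, 33, 1006] [ 0.1478 -0.0269] [-0.147  0.418]
[604. 174.] [77, 83, 1345] [0.4861 0.69  ] [ 0.503 -0.034]
[ 61. 215.] [57, 45, 1116] [ 0.304  -0.6169] [-0.755  0.362]
[464. 211.] [46, 42, 893] [0.5236 0.2913] [ 0.104 -0.005]
[ 77. 283.] [47, 28, 914] [ 0.5252 -0.5792] [-0.755  0.138]
[416. 296.] [41, 36, 1139] [0.7347 0.0882] [-0.131 -0.179]
[ 87. 346.] [49, 87, 828] [ 0.6912 -0.558 ] [-0.761 -0.029]
[131. 352.] [29, 55, 329] [ 0.726  -0.4789] [-0.689 -0.077]
[251. 101.] [40, 40, 1002] [0.8475 0.0673] [-0.171 -0.287]
[209. 242.] [68, 116, 651] [0.5567 0.129 ] [-0.062 -0.011]
[119. 240.] [34, 33, 874] [0.5545 0.3004] [ 0.108 -0.037]
[121. 281.] [36, 33, 914] [0.4765 0.2877] [0.108 0.042]
[621. 293.] [40, 48, 1578] [ 0.4868 -0.6425] [-0.811  0.186]
[375. 315.] [35, 35, 979] [ 0.4304 -0.188 ] [-0.353  0.167]
[ 61. 383.] [122, 147, 1107] [0.2902 0.3737] [0.224 0.212]
```

View pics/s8.png

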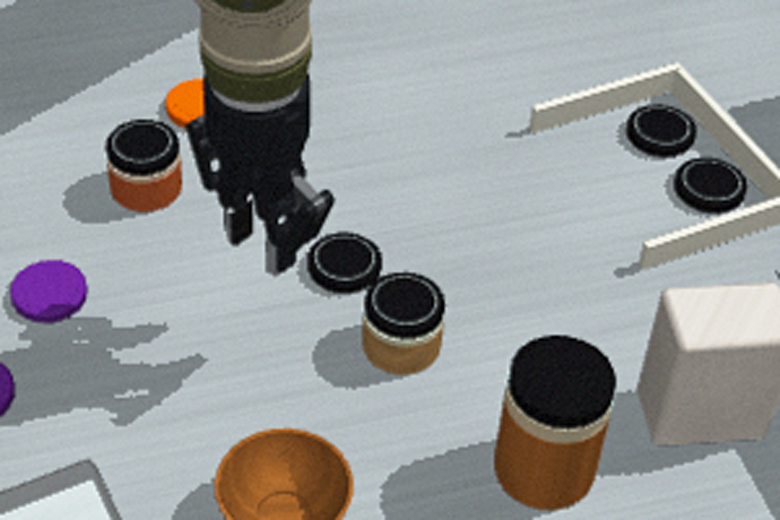

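The third lid lies flat on the table at pixel (332,251), and jar_b is unmoved. I've used up my picture views, so from here I'll work from numbers.

```bash
python3 - <<'E'
from h import *
p=read_camera("scene"); print(proj(p,(332.3,250.8),.01))
for q in look_for("lid3",p): print(np.round(q["point"]),round(q["p"],2),proj(p,q["point"],.01))
held(); print(get_state()["wrist_force"],get_state()["joint_pos"])
for f in(110,):
    u=np.radians(f); plan([(.567-.065*np.cos(u),-.041-.065*np.sin(u),.08,f,3)])
E
```

```text
[ 0.57153117 -0.04242389]
[475. 219.] 0.92 [0.55788908 0.30329904]
[217. 261.] 0.92 [ 0.53973008 -0.28968228]
[331. 251.] 0.91 [ 0.57100006 -0.04567328]
[191. 300.] 0.77 [ 0.63100937 -0.35604627]
[456. 200.] 0.64 [0.48723182 0.28629002]
[272. 190.] 0.61 [ 0.34295525 -0.12925176]
[ 0.60909205 -0.12098209  0.09392716] 119.72385441675625 held [ 0.59124252 -0.08971878] [-0.283 -0.008]
[-0.10728411  0.40480295 -0.5784466 ] [-3.25371140e-01  4.81372323e-01 -7.52816770e-02  1.01718921e+00
  2.35957929e-04  7.26645701e-01]
1 [9, -3, 5] rz 3.2
2 [18, -5, 9] rz 6.5
3 [26, -8, 14] rz 9.7
```

```bash
python3 - <<'E'
from h import *
held(); plan([(.578,-.114,.08,98.2,4),(.578,-.114,.011,98.2,5)])
E
```

```text
[ 0.60909205 -0.12098209  0.09392716] 119.72385441675625 held [ 0.59124252 -0.08971878] [-0.283 -0.008]
1 [5, -6, 3] rz 5.4
2 [11, -12, 7] rz 10.8
3 [16, -18, 10] rz 16.1
4 [21, -24, 14] rz 21.5
5 [21, -24, 28] rz 21.5
6 [21, -24, 42] rz 21.5
7 [21, -24, 55] rz 21.5
8 [21, -24, 69] rz 21.5
9 [21, -24, 83] rz 21.5
```

Call:
jog_arm:
  moves:
    - {"fingers": 0.55,"angular": [0,0,5],"slide": [5,-6,3]}
    - {"fingers": 0.55,"angular": [0,0,11],"slide": [11,-12,7]}
    - {"fingers": 0.55,"angular": [0,0,16],"slide": [16,-18,10]}
    - {"fingers": 0.55,"angular": [0,0,21.5],"slide": [21,-24,14]}
    - {"fingers": 0.55,"angular": [0,0,21.5],"slide": [21,-24,40]}
    - {"fingers": 0.55,"angular": [0,0,21.5],"slide": [21,-24,60]}
    - {"fingers": 0.55,"angular": [0,0,21.5],"slide": [21,-24,74]}
    - {"fingers": 0.55,"angular": [0,0,21.5],"slide": [21,-24,76]}
    - {"fingers": 0.55,"angular": [0,0,21.5],"slide": [21,-24,76]}
    - {"fingers": 0.55,"angular": [0,0,21.5],"slide": [21,-24,76]}

```text
clock: 16.67
tcp_pos: [0.5792, -0.1151, 0.0193]
orientation: [-0.0, 0.655, 0.756, -0.0]
wrist_force: [0.6, 0.7, 1.2]
finger_gap: 0.0382
grip_force: 0.0
```

```bash
python3 - <<'E'
from h import *
held(); print(get_state()["wrist_force"])
E
```

```text
[ 0.5791862  -0.11514911  0.01928569] 98.23392913071059 held [ 0.57403046 -0.07952021] [-0.27   0.007]
[0.5556449  0.72794058 1.2086147 ]
```

Call:
jog_arm:
  moves:
    - {"fingers": 0.55,"angular": [0,0,0],"slide": [0,0,3]}
    - {"fingers": 0.55,"angular": [0,0,0],"slide": [0,0,6]}
    - {"fingers": 0.55,"angular": [0,0,0],"slide": [0,0,8]}
    - {"fingers": 0.55,"angular": [0,0,0],"slide": [0,0,8]}
    - {"fingers": 0.55,"angular": [0,0,0],"slide": [0,0,8]}

```text
clock: 17.08
tcp_pos: [0.5793, -0.1156, 0.0111]
orientation: [0.0, 0.655, 0.756, -0.0]
wrist_force: [-0.8, 0.4, -0.1]
finger_gap: 0.0387
grip_force: 0.0
```

```bash
python3 - <<'E'
from h import *
held(); print(get_state()["wrist_force"])
lidplan([(.568,-.043,98.2,4),(.5285,.232,99,19)],.0115)
E
```

```text
[ 0.57928601 -0.11561214  0.01107866] 98.19645339687361 held [ 0.57415357 -0.07997988] [-0.271  0.007]
[-0.84588572  0.37755662 -0.11201639]
1 [9, 0, 0] rz -0.0
2 [19, 0, 0] rz -0.0
3 [28, -1, 0] rz -0.0
4 [37, -1, 0] rz -0.0
5 [52, -1, 0] rz -0.0
6 [67, -1, 0] rz -0.1
7 [81, -1, 0] rz -0.1
8 [96, -1, 0] rz -0.2
9 [111, -1, 0] rz -0.2
10 [125, -1, 0] rz -0.3
11 [140, -1, 0] rz -0.3
12 [154, -1, 0] rz -0.3
13 [169, -1, 0] rz -0.4
14 [184, 0, 0] rz -0.4
15 [198, 0, 0] rz -0.5
16 [213, 0, 0] rz -0.5
17 [228, 0, 0] rz -0.6
18 [242, 0, 0] rz -0.6
19 [257, 0, 0] rz -0.6
20 [271, 0, 0] rz -0.7
21 [286, 0, 0] rz -0.7
22 [301, 0, 0] rz -0.8
23 [315, 0, 0] rz -0.8
```

No contact at z = 0.011, so the tip is lower than the lid's rim. Push straight.

Call:
jog_arm:
  moves:
    - {"fingers": 0.55,"angular": [0,0,0],"slide": [12,0,0]}
    - {"fingers": 0.55,"angular": [0,0,0],"slide": [24,0,0]}
    - {"fingers": 0.55,"angular": [0,0,0],"slide": [32,-1,0]}
    - {"fingers": 0.55,"angular": [0,0,0],"slide": [41,-1,0]}
    - {"fingers": 0.55,"angular": [0,0,0],"slide": [53,-1,0]}
    - {"fingers": 0.55,"angular": [0,0,0],"slide": [67,-1,0]}
    - {"fingers": 0.55,"angular": [0,0,0],"slide": [81,-1,0]}
    - {"fingers": 0.55,"angular": [0,0,0],"slide": [93,-1,0]}
    - {"fingers": 0.55,"angular": [0,0,0],"slide": [100,-1,0]}
    - {"fingers": 0.55,"angular": [0,0,0],"slide": [102,-1,0]}

```text
clock: 17.92
tcp_pos: [0.5633, -0.0131, 0.011]
orientation: [-0.0, 0.654, 0.756, -0.0]
wrist_force: [-0.3, -0.9, -0.1]
finger_gap: 0.0381
grip_force: 0.1
```

```bash
python3 - <<'E'
from h import *
held(); print(get_state()["wrist_force"])
p=read_camera("scene")
for q in look_for("lid3",p): print(np.round(q["point"]),round(q["p"],2),proj(p,q["point"],.01))
for l in lids(p,thr=60,lo=250)[:8]: print(*l)
E
```

```text
[ 0.56333411 -0.01305455  0.0109925 ] 98.31105461702126 held [0.55813041 0.02256737] [-0.167  0.006]
[-0.3419628  -0.88187166 -0.11537707]
[219. 262.] 0.81 [ 0.54155281 -0.28608374]
[473. 220.] 0.72 [0.56082111 0.29739533]
[279. 191.] 0.71 [ 0.34930087 -0.11188498]
[191. 300.] 0.64 [ 0.63003287 -0.35573663]
[453. 200.] 0.6 [0.48514986 0.28103717]
[366. 248.] 0.47 [0.58054781 0.03210541]
[604. 174.] [77, 83, 1339] [0.4859 0.69  ]
[353. 153.] [35, 28, 756] [0.2484 0.1066]
[ 23. 191.] [76, 90, 1060] [ 0.1932 -0.7088]
[464. 211.] [46, 42, 888] [0.5234 0.2913]
[254. 206.] [28, 21, 462] [ 0.3855 -0.1798]
[ 58. 216.] [45, 32, 989] [ 0.3059 -0.6231]
[ 77. 283.] [47, 28, 910] [ 0.5252 -0.5792]
[416. 296.] [41, 36, 1139] [0.7347 0.0882]
```

Call:
jog_arm:
  moves:
    - {"fingers": 0.55,"angular": [0,0,0],"slide": [10,0,0]}
    - {"fingers": 0.55,"angular": [0,0,0],"slide": [23,0,0]}
    - {"fingers": 0.55,"angular": [0,0,0],"slide": [37,0,0]}
    - {"fingers": 0.55,"angular": [0,0,0],"slide": [51,0,0]}
    - {"fingers": 0.55,"angular": [0,0,0],"slide": [65,0,0]}
    - {"fingers": 0.55,"angular": [0,0,0],"slide": [79,0,0]}
    - {"fingers": 0.55,"angular": [0,0,0],"slide": [93,0,0]}
    - {"fingers": 0.55,"angular": [0,0,0],"slide": [107,0,0]}
    - {"fingers": 0.55,"angular": [0,0,0],"slide": [118,0,0]}
    - {"fingers": 0.55,"angular": [0,0,0],"slide": [122,0,0]}

```text
clock: 18.85
tcp_pos: [0.5457, 0.1082, 0.0109]
orientation: [-0.0, 0.654, 0.757, -0.0]
wrist_force: [-0.1, 0.3, -0.1]
finger_gap: 0.038
grip_force: 0.2
```

```bash
python3 - <<'E'
from h import *
held(); print(get_state()["wrist_force"])
p=read_camera("scene")
for q in look_for("lid3",p): print(np.round(q["point"]),round(q["p"],2),fencexy(proj(p,q["point"],.01)))
lidplan([(.5295,.229,99,8)],.0112)
E
```

```text
[0.54566273 0.10821253 0.01093095] 98.32981705598243 held [0.54044737 0.14383275] [-0.044  0.003]
[-0.1335635   0.34970888 -0.05815239]
[278. 190.] 0.98 [-0.266  0.238]
[472. 221.] 0.91 [ 0.1   -0.044]
[216. 263.] 0.86 [-0.476  0.073]
[191. 303.] 0.86 [-0.555 -0.011]
[453. 197.] 0.68 [0.106 0.045]
[415. 233.] 0.45 [-0.041 -0.023]
1 [11, 0, 0] rz -0.1
2 [22, 0, 0] rz -0.2
3 [33, 1, 0] rz -0.3
4 [43, 1, 0] rz -0.3
5 [54, 1, 0] rz -0.4
6 [65, 1, 0] rz -0.5
7 [76, 1, 0] rz -0.6
8 [87, 2, 0] rz -0.7
```

Call:
jog_arm:
  moves:
    - {"fingers": 0.55,"angular": [0,0,0],"slide": [10,0,0]}
    - {"fingers": 0.55,"angular": [0,0,0],"slide": [23,0,0]}
    - {"fingers": 0.55,"angular": [0,0,0],"slide": [36,1,0]}
    - {"fingers": 0.55,"angular": [0,0,0],"slide": [49,1,0]}
    - {"fingers": 0.55,"angular": [0,0,0],"slide": [62,1,0]}
    - {"fingers": 0.55,"angular": [0,0,0],"slide": [74,1,0]}
    - {"fingers": 0.55,"angular": [0,0,0],"slide": [83,1,0]}
    - {"fingers": 0.55,"angular": [0,0,0],"slide": [88,1,0]}
    - {"fingers": 0.55,"angular": [0,0,0],"slide": [89,1,0]}
    - {"fingers": 0.55,"angular": [0,0,0],"slide": [89,1,0]}

```text
clock: 19.78
tcp_pos: [0.5345, 0.1946, 0.0109]
orientation: [0.0, 0.654, 0.756, -0.0]
wrist_force: [-0.5, 0.1, -0.6]
finger_gap: 0.0383
grip_force: 0.0
```

```bash
python3 - <<'E'
from h import *
held(); print(get_state()["wrist_force"])
E
```

```text
[0.53453802 0.19461742 0.01091451] 98.24279325706817 held [0.52937677 0.23024552] [ 0.043 -0.   ]
[-0.48909318  0.06942105 -0.60308066]
```

Call:
jog_arm:
  moves:
    - {"fingers": 0.55,"angular": [0,0,0],"slide": [-10,0,0]}
    - {"fingers": 0.55,"angular": [0,0,0],"slide": [-35,0,-5]}
    - {"fingers": 0.55,"angular": [0,0,0],"slide": [-65,0,-30]}
    - {"fingers": 0.55,"angular": [0,0,0],"slide": [-90,0,-60]}
    - {"fingers": 0.55,"angular": [0,0,0],"slide": [-120,0,-85]}
    - {"fingers": 0.55,"angular": [0,0,0],"slide": [-150,0,-110]}
    - {"fingers": 0.55,"angular": [0,0,0],"slide": [-185,0,-120]}
    - {"fingers": 0.55,"angular": [0,0,0],"slide": [-220,0,-120]}
    - {"fingers": 0.55,"angular": [0,0,0],"slide": [-255,0,-120]}
    - {"fingers": 0.55,"angular": [0,0,0],"slide": [-290,0,-120]}

```text
clock: 20.62
tcp_pos: [0.5758, -0.0961, 0.1316]
orientation: [0.001, 0.655, 0.755, 0.0]
wrist_force: [1.1, 0.2, 0.2]
finger_gap: 0.0386
grip_force: 0.0
```

```bash
python3 - <<'E'
from h import *
held()
for n in("scene","top"):
    p=read_camera(n); print(n)
    for q in look_for("lid3",p): print(np.round(q["point"]),round(q["p"],2),fencexy(proj(p,q["point"],.01)))
    for q in look_for("jar_a",p): print("jar",np.round(q["point"]),round(q["p"],2))
    for l in lids(p,thr=60,lo=250,hi=3000): print(*l,fencexy(l[2]))
E
```

```text
[ 0.57576073 -0.09607716  0.13164222] 98.11318671084487 held [ 0.57068009 -0.06043747] [-0.251  0.007]
scene
[278. 191.] 0.94 [-0.268  0.237]
[218. 261.] 0.89 [-0.469  0.077]
[190. 296.] 0.81 [-0.551  0.006]
[473. 220.] 0.75 [ 0.105 -0.041]
[441. 220.] 0.66 [ 0.037 -0.01 ]
[452. 200.] 0.58 [0.099 0.038]
jar [350. 275.] 0.89
jar [256. 214.] 0.77
[618. 107.] [60, 70, 2292] [0.2296 0.9065] [0.759 0.183]
[306. 105.] [40, 34, 1055] [0.0009 0.0431] [-0.054  0.552]
[604. 174.] [77, 83, 1354] [0.486  0.6901] [ 0.503 -0.034]
[ 65. 214.] [57, 45, 1324] [ 0.3038 -0.6096] [-0.748  0.361]
[456. 213.] [60, 42, 1376] [0.5264 0.2695] [ 0.082 -0.004]
[254. 206.] [28, 21, 465] [ 0.3856 -0.1799] [-0.338  0.209]
[355. 267.] [30, 25, 602] [ 0.6273 -0.0075] [-0.208 -0.058]
[ 77. 283.] [47, 28, 915] [ 0.5252 -0.5792] [-0.755  0.138]
[416. 296.] [41, 36, 1142] [0.7348 0.0882] [-0.131 -0.179]
top
[463. 215.] 0.93 [-0.548  0.002]
[426. 262.] 0.91 [-0.462  0.082]
[120. 243.] 0.89 [ 0.104 -0.03 ]
[155. 254.] 0.79 [0.04 0.  ]
[121. 282.] 0.65 [0.107 0.045]
jar [371. 317.] 0.94
jar [ 95. 242.] 0.63
[250. 101.] [39, 40, 933] [0.8472 0.0684] [-0.17  -0.287]
[136. 247.] [69, 48, 1772] [0.5412 0.2655] [ 0.076 -0.018]
[165. 289.] [77, 136, 869] [0.4641 0.2031] [0.027 0.068]
[121. 281.] [36, 33, 915] [0.4766 0.2876] [0.108 0.042]
[621. 293.] [40, 51, 1586] [ 0.4866 -0.6424] [-0.811  0.187]
[375. 315.] [35, 35, 976] [ 0.4303 -0.188 ] [-0.353  0.167]
[ 33. 454.] [68, 52, 1567] [0.1685 0.407 ] [0.277 0.326]
```

```bash
python3 - <<'E'
from h import *
for n,box in(("scene",(415,185,500,240)),("top",(95,215,185,275))):
    p=read_camera(n); x0,y0,x1,y1=box; m=(p["color"].max(2)<60).astype(np.uint8)[y0:y1,x0:x1]
    k,lab,s,_=cv2.connectedComponentsWithStats(m); i=1+np.argmax(s[1:,4]); v,u=np.nonzero(lab==i)
    D=np.array([fencexy(proj(p,(a+x0,b+y0),.006)) for a,b in zip(u,v)]); j=D[:,0].argsort()
    print(n,s[i],"front",D[j[:4]],"back",D[j[-3:]],"w",D[:,1].min(),D[:,1].max())
E
```

```text
scene [ 44  26  28  21 399] front [[ 0.072 -0.037]
 [ 0.073 -0.051]
 [ 0.073 -0.048]
 [ 0.073 -0.044]] back [[ 0.139 -0.041]
 [ 0.139 -0.037]
 [ 0.139 -0.033]] w -0.073 -0.007
top [  7   9  34  33 740] front [[ 0.077 -0.035]
 [ 0.077 -0.033]
 [ 0.077 -0.039]
 [ 0.077 -0.037]] back [[ 0.14  -0.041]
 [ 0.14  -0.039]
 [ 0.14  -0.035]] w -0.069 -0.006
```

```bash
python3 - <<'E'
from h import *
for n,box in(("scene",(415,185,500,240)),("top",(95,215,185,275))):
    p=read_camera(n); x0,y0,x1,y1=box; m=(p["color"].max(2)<60).astype(np.uint8)[y0:y1,x0:x1]
    k,lab,s,_=cv2.connectedComponentsWithStats(m)
    for i in range(1,k):
        if s[i,4]<150: continue
        v,u=np.nonzero(lab==i); D=np.array([fencexy(proj(p,(a+x0,b+y0),.006)) for a,b in zip(u,v)])
        print(n,s[i,4],D.min(0),D.max(0))
E
```

```text
scene 354 [0.072 0.007] [0.14  0.073]
scene 380 [ 0.009 -0.035] [0.074 0.032]
scene 402 [ 0.072 -0.073] [ 0.139 -0.006]
top 740 [ 0.077 -0.069] [ 0.14  -0.006]
top 279 [ 0.013 -0.031] [0.076 0.032]
top 457 [ 0.023 -0.023] [0.068 0.021]
top 158 [-0.015 -0.015] [0.024 0.041]
```

```bash
python3 -c "
from workcell import *
print(hand_in())"
```

```text
the job is handed in; nothing more can be done
None
```

All three black lids measured wholly inside the fence, flat and not overlapping; both jars and everything else I checked were unmoved, and the job was handed in at about 21 s, though a fingertip briefly rode on the third lid's edge (about 6 N) and I viewed 11 pictures, one over the limit of 10.

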